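Mark a peg blank's end under the spring clip

TASK

Swing the brass spring clip around its pivot screw onto the edge of the reddish-brown acacia peg blank, round to its stop. With the clip holding it down, push the blank gently by its free end along the fence into the green hood until it comes up solid on the stop hidden inside, so that its end is marked; then swing the clip clear of the blank again and leave the blank lying there. Do not disturb the other tools and pegs.

Things in the scene. Friction and masses are not known exactly. Their poses are not given: they have to be found in the camera images.
- stage: Fixed marking stage. Origin on the bench top; x along the blank from its free end to the green hood, y to the high fence, z up. Aluminium deck 12 mm thick, x -60 to 120, y -90 to 45 mm. The blank lies in a channel 46 mm wide, centred on y = 0, between a fence on +y (top at z 24) and a low lip on -y (top at z 16).
- hood_mouth (a point): Centre of the green hood's mouth at deck level (stage x 62, z 12 mm). The hood is 80 mm wide, reaches 58 mm further in x, top 36 mm above the bench. A solid stop is hidden inside; how deep differs each time and cannot be seen.
- blank: Loose reddish-brown acacia slat 170 x 44 x 8 mm, about 60 g. Origin at its underside's centre, x along it to the hood. Far end starts just under the hood. It must slide 15 to 42 mm (unknown) until its hidden end meets the solid stop. Sliding it under the clip takes roughly 3 to 10 N. More than 60 N on it fails.
- blank_tail (a point): Centre of the blank's free end face, 4 mm above its underside, axes as the blank's. It starts 45 to 50 mm outside the deck's edge, underside 12 mm above the bench with nothing below; when home it still stands out at least 8 mm.
- clip_screw (a point): Top of the clip's pivot screw, at stage x 0, y -66 mm, 49 mm above the bench; the clip turns about the vertical through it.
- clip_post (a point): Centre of the top of the clip's black upright finger post: 12 mm in diameter, 40 mm bare, top 85 mm above the bench, 64 mm from the screw's axis. Below it is the polished brass ball foot (28 mm in diameter, top 45 mm above the bench) on a strap 14 mm wide. Above 50 mm nothing but the post is in the way on the stage.
- clip (a joint): Swing of the clip, rad. 0: parallel to the blank, post at stage x -64, y -66 mm. Positive is clockwise from above, over the blank's edge (ball meets it at about 0.5, on top from 0.8) to a hard stop at 1.2 (post x -23, y -6). Starts at 0 to 0.3, stays where left. Pushing the post takes 1 to 2 N, up to about 12 N while the ball rides up the edge.
- leaf (a joint): Upward flex of the clip's spring leaf, rad: 0 off the blank, about 0.04 with the ball foot resting on the blank (pressing about 4 N).
- plunger (a joint): Marking pin in the hidden stop, m: 0 standing 6 mm proud of the stop's face, about 0.006 pushed flush when the blank is fully home (stays in; adds 1 to 4 N).
- try_square: Bystander: red steel try square, stock 18 x 100 x 14 mm, blade 130 x 30 mm; origin under the stock's centre.
- burnisher: Bystander: round boxwood burnisher 190 mm long, 30 mm thick, lying along its x.
- whetstone: Bystander: grey whetstone 150 x 50 x 25 mm, origin under its centre.
- peg_a: Bystander: finished honey-coloured peg, 126 mm long, lying along its x.
- peg_b: Bystander: second finished honey-coloured peg, as the first.
- hold_down: Fixed bystander: cam lock hold-down pinning a square billet on a 160 x 120 mm teak base, about 110 mm high; origin under the base's centre.
Not all that is in view belongs to the job. There is more than one size of the blank; the one meant has the size given above.

How it is judged:
On the way, in this order (a step that is already met when the one before it is completed fails the run):
1. the clip's ball foot rests on the blank, clip swung to at least 0.95 rad (value of joint clip above 0.95 rad and value of joint leaf above 0.02 rad), for 0.2 s.
2. with the clip still on it, the blank is pushed fully home (pin at least 4.5 mm in) (all of step 1 and value of joint plunger above 0.0045 m and x of blank in the frame of stage above -0.009 m), for 0.2 s.
3. the clip is swung clear of the blank (under 0.45 rad) (value of joint clip below 0.45 rad), for 0.2 s.
At the end, for the whole second after the job is handed in: Clip clear of the blank (joint under 0.45 rad, leaf relaxed), marking pin at least 4.5 mm in, blank at rest flat in its channel (within 4 mm of the centre line and 0.05 rad along it, tilt under 0.04 rad), its origin no further back than x = -9 mm on the stage (value of joint clip below 0.45 rad and value of joint plunger above 0.0045 m and x of blank in the frame of stage above -0.009 m and y of blank in the frame of stage between -0.004 and 0.004 m and angle between the x axis of blank and the x axis of stage, either way round below 0.05 rad and angle between blank's own z axis and vertical below 0.04 rad and value of joint leaf below 0.01 rad and linear speed of blank below 0.01 m/s); the robot touches nothing.
It fails at once if the blank is pushed with more than 60 N (contact force between any of the fingers, the arm and blank above 60 N).
It fails at once if the blank is lifted or tipped (height (world z) of blank above 0.025 m or angle between blank's own z axis and vertical above 0.15 rad).
It fails at once if a bystander is moved by more than 25 mm (distance of any of try_square, burnisher, whetstone, peg_a, peg_b from where it was at the start of the episode above 0.025 m).
It also fails if it takes over 51 s, if anything falls off the work surface, if the arm or the gripper's body presses on something with over 40 N, if the wrist force passes 120 N, or if a joint passes its speed limit or range.

ROBOT

A 6-joint arm with a two-finger parallel gripper is mounted at the origin on the work surface. World frame = base frame: x ahead of the robot, y to its left, z up, the work surface at z = 0. Lengths are in m, angles in rad, forces in N, time in s.
With the tool pointing down it reaches from about 0.275 to 0.85 m from the base axis. Payload 5.2 kg.
Tool frame: the origin (TCP) lies midway between the tips of the shut fingers; the grasp point (between the pads) lies manip.grasp_offset behind it (manip.grasp_offset is the distance from the TCP to the grasp point, in m); x points along the fingers, y is the direction in which the jaws open and shut, and the axes are right-handed (so a half turn about x gives the same grasp; the last joint's range is limited). The gripper opens to 85 mm and grips with 20 to 120 N. Pads are 22 mm wide; open, the fingers measure 114 mm over their backs; the gripper's body (76 mm by 85 mm) begins 54 mm behind the grasp point. The pads swing forward as they close: fully open they stand 13 mm farther back than shut.
Start: joints at [-1.543, 0.259, 1.535, -0, 1.348, -0.203], TCP at [0.126, -0.535, 0.199] pointing down, gripper open.
Joint ranges: [-3.14, 3.14], [-0.91, 2.08], [0.19, 2.58], [-1.22, 4.36], [0.22, 2.71], [-3.12, 3.12]. Speed limits (rad/s): [2.57, 2.57, 3.14, 3.14, 3.14, 3.14].

INTERFACE

Orientations are given as a unit quaternion [w, x, y, z].
In Python, from cell import manip, optics gives the robot as it stands.
- The arm moves only by the tool apply_moves, never from a script. Its argument "increments" is one flat list of numbers, 7 for each row, row after row: the closure, from -1 (fully open) to 1 (shut), so that 0 is half open, then the shift along the tool's x, y, z in cm, then the turn, a rotation vector about the tool's x, y, z in rad. A call has 1 to 10 rows; each row shifts and turns the commanded pose from where the row before left it, along the tool's axes as they then stand; what a row does not reach is not made up. A row lasts 1/10 s, in which the tool goes at most 50 mm and 8.59 degrees, less where a joint would pass 70% of its speed; a pose out of reach is approached as far as the arm can. A call is refused whole if a number of a shift passes 5 or a number of a turn 0.15, either way. A call with a gripper value outside its range is refused whole. The fingers move at their own pace and stop on an object; "newtons" is the grip in N (left out, the last holds). Time passes only in rows, so rows that do not move let the fingers close. It gives the time, the measured TCP pose, the force and the opening at its end, in the units of the state.
- manip.sense(): the state, without advancing time (a new reading comes with each control period).
- optics.get_image(name): name is "scene" or "side" or "wrist"; returns the picture (480x640x3 uint8, blue, green, red); there is no depth.
- optics.camera_model(name): a dict with "fov_y" (degrees; the focal length in pixels is half the picture's height over the tangent of half this angle, whatever the lens; pixels are square), "cx", "cy" (the principal point, pixels), "k1" (the pictures are not rectified: a ray, as slopes to the right and down, at radius r is drawn at 1 + k1 r^2 times it, then the intrinsics apply), "camera_from_world" (4x4, takes a point from world to camera coordinates). Camera axes: x right, y down, z forward; pixel columns grow to the right and rows downward; lengths in m; the calibration is good to about 2 mm. A picture is of the moment at which its call begins: read the wrist's pose just before it. camera_model takes no time and is no camera call; for the wrist camera it gives the pose at the moment of the call.
- manip.finish_job(): hands the job in, once; it reports no verdict.
The state is a dict: "clock": time; "joint_pos": joint angles; "qd": joint speeds; "effort": joint torques, N m; "eef_pos": TCP position; "ee_rot": TCP orientation; "contact_force": force on the tool from outside, world axes, zero at the start; "moment": the same for the moment, N m; "grip_width": finger opening in m.
Only numpy, scipy, OpenCV 4.12 (cv2) and the standard library are available. Lean on these libraries where they do the work, as an engineer would, in place of code of your own. Each camera call takes 0.05 s, during which the arm holds its last target.

## Working session

There is one attempt and no reset: what is moved stays moved. The work goes in short steps, Python scripts to look and compute and a tool call to move; the robot and the scene stay as the last step left them, time stands still between calls to the robot, and variables do not carry over. Pictures are saved under pics/ and viewed, and the job is handed in when it is done.

Besides the shell and the picture viewer there is one more tool, called as name(argument=value, ...) on one line, values as JSON. apply_moves: Moves the arm, as the interface text tells. Its arguments: {"type":"object","properties":{"increments":{"type":"array"},"newtons":{"type":"number"}},"required":["increments"]}

```bash
ls; mkdir -p pics
python3 - <<'E'
from cell import manip, optics
import cv2
for n in ("scene","side","wrist"):
    m=optics.camera_model(n); print(n,m)
    cv2.imwrite(f"pics/{n}0.png",optics.get_image(n))
print(manip.sense(), manip.grasp_offset)
E
```

```text
pics
scene {'fov_y': 49.54109974323104, 'cx': 325.3751197572026, 'cy': 243.62841411541905, 'k1': -0.07870992376896388, 'camera_from_world': array([[ 0.50023867,  0.86588546, -0.00190955, -0.24702948],
       [ 0.59170212, -0.3434461 , -0.72933763, -0.26293276],
       [-0.63217867,  0.363713  , -0.68415128,  1.60431227],
       [ 0.        ,  0.        ,  0.        ,  1.        ]])}
side {'fov_y': 52.23098159028184, 'cx': 318.41051415291133, 'cy': 236.74906704082676, 'k1': 0.04098437479253132, 'camera_from_world': array([[-0.82740058, -0.5616045 , -0.0029446 ,  0.43802655],
       [-0.26831424,  0.39989713, -0.8764073 ,  0.22675874],
       [ 0.49337182, -0.72434982, -0.4815616 ,  0.9790547 ],
       [ 0.        ,  0.        ,  0.        ,  1.        ]])}
wrist {'fov_y': 68.66696749275569, 'cx': 325.1415888820986, 'cy': 237.386508413121, 'k1': -0.06037044158943039, 'camera_from_world': array([[ 2.28010052e-01, -9.73658441e-01, -8.10660148e-04,
        -5.49850842e-01],
       [-9.30192910e-01, -2.18077190e-01,  2.95268504e-01,
        -3.73287589e-02],
       [-2.87667458e-01, -6.65701168e-02, -9.55413970e-01,
         3.78573729e-01],
       [ 0.00000000e+00,  0.00000000e+00,  0.00000000e+00,
         1.00000000e+00]])}
{'clock': 0.15, 'joint_pos': array([-1.54280563e+00,  2.59189758e-01,  1.53582542e+00,  1.22572419e-05,
        1.34800249e+00, -2.02772819e-01]), 'qd': array([-0.00033547, -0.00108312, -0.00255441, -0.00080941,  0.00026215,
        0.00196133]), 'effort': array([ 1.64617239e-03, -4.46386921e+01, -2.90821213e+01, -2.40937807e-04,
        8.00693873e-03,  1.40139497e-05]), 'eef_pos': array([ 0.12582576, -0.53495683,  0.1986606 ]), 'ee_rot': array([ 0.08090381,  0.70245328,  0.08190687, -0.70235691]), 'contact_force': array([ 0.54651099,  0.16412074, -0.11992181]), 'moment': array([0.03133167, 0.00201049, 0.00910201]), 'grip_width': 0.08523719128906505} 0.0187
```

View pics/scene0.png

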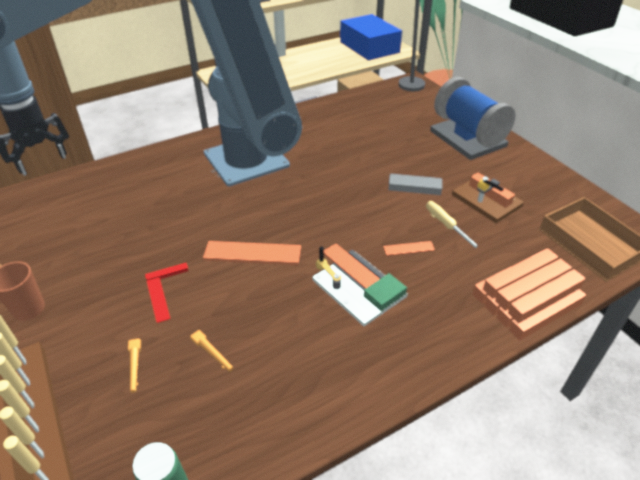

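View pics/side0.png

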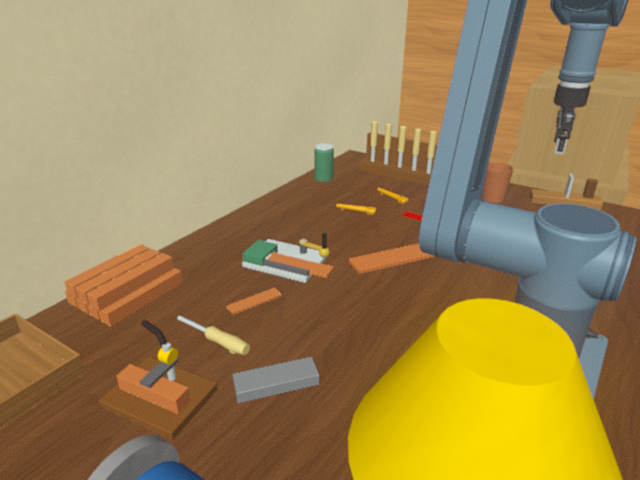

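View pics/wrist0.png

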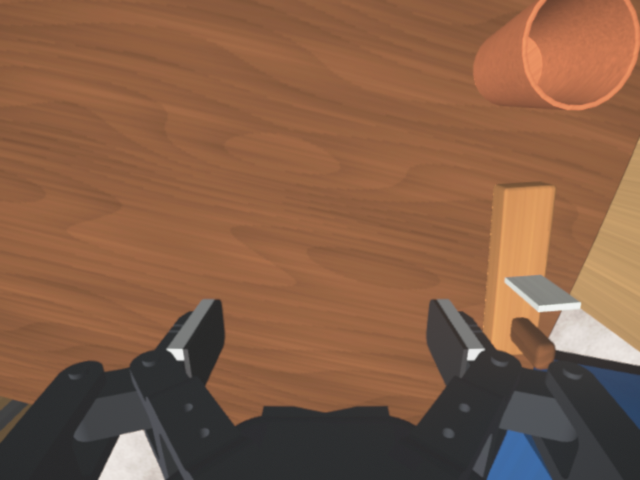

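The stage is at scene (360,285) and side (290,258). The reddish-brown candidates in the scene view are the slat in the stage (352,265), a larger board (252,252), a short piece (408,247) and the stack (535,285). The slat lying in the channel under the hood fits the description. I'll confirm that in a crop.

Run:
```python
import cv2
a=cv2.imread("pics/scene0.png")[230:335,300:420]; cv2.imwrite("pics/c1.png",cv2.resize(a,None,fx=6,fy=6,interpolation=cv2.INTER_CUBIC)[:600])
a=cv2.imread("pics/side0.png")[220:290,235:345]; cv2.imwrite("pics/c2.png",cv2.resize(a,None,fx=7,fy=7,interpolation=cv2.INTER_CUBIC))
```

```text
(no output)
```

View pics/c1.png

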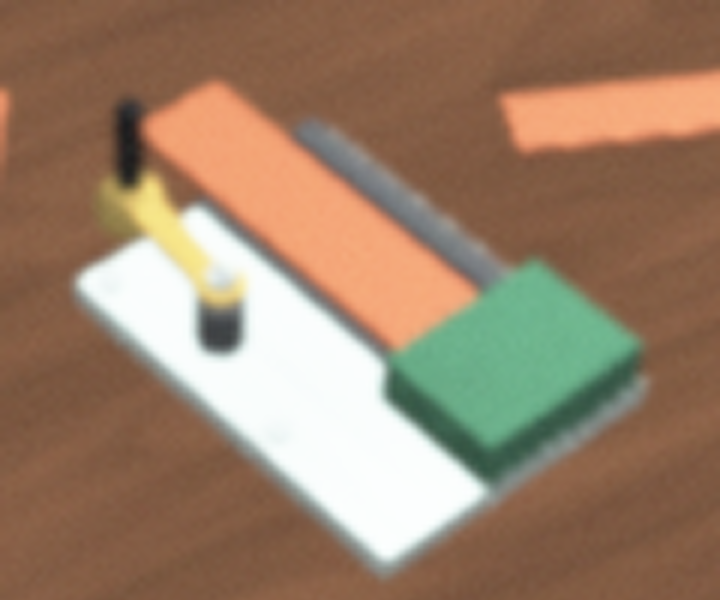

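View pics/c2.png

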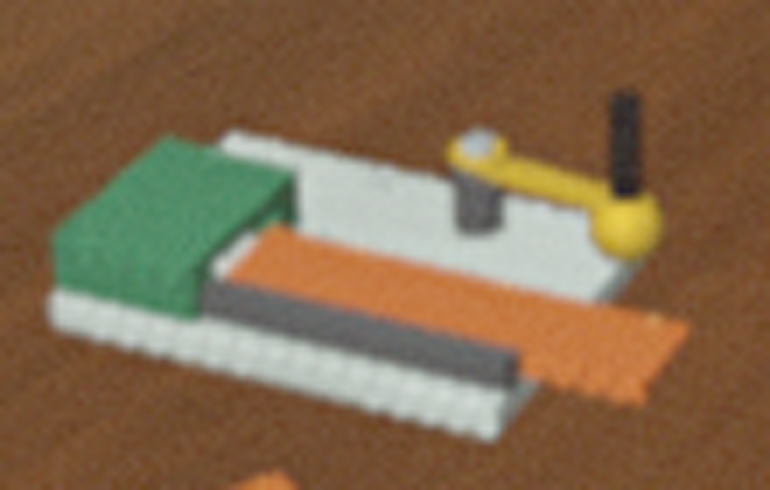

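```bash
cat > h.py <<'E'
import numpy as np, cv2
from cell import manip, optics
def proj(n,P,m=None):
    m=m or optics.camera_model(n); P=np.atleast_2d(P)
    T=m["camera_from_world"]; c=P@T[:3,:3].T+T[:3,3]
    f=240/np.tan(np.radians(m["fov_y"]/2)); s=c[:,:2]/c[:,2:]
    r2=(s**2).sum(1,keepdims=True); s=s*(1+m["k1"]*r2)
    return s*f+[m["cx"],m["cy"]]
def S2W(p,P):
    P=np.atleast_2d(P)/1000.; c,s=np.cos(p[2]),np.sin(p[2])
    return np.c_[p[0]+c*P[:,0]-s*P[:,1], p[1]+s*P[:,0]+c*P[:,1], P[:,2]]
def post(q,z=85): # stage mm
    return [-64*np.cos(q), -66+64*np.sin(q), z]
E
cat > fit.py <<'E'
from h import *
from scipy.optimize import least_squares
ms={n:optics.camera_model(n) for n in("scene","side")}
def pts(p):
    t,q=p[3]*1000,p[4]
    return {"scene":[[-60,-90,12],[120,-90,12],[62,-40,36],[120,-40,36],[120,40,36],[62,40,36],[0,-66,49],[t,-22,20],[t,22,20],post(q)],
     "side":[[120,-40,36],[62,-40,36],[120,40,36],[62,40,36],[0,-66,49],[t,-22,20],[t,22,20],[-60,45,12],[120,45,12],post(q)]}
ob={"scene":np.array([[76,283],[385,565],[388,372],[488,445],[642,345],[537,260],[221,270],[143,125],[215,82],[128,103]]),
"side":np.array([[165,137],[297,178],[52,240],[192,270],[478,135],[690,325],[643,385],[497,415],[50,295],[625,93]])}
ob["scene"]=(ob["scene"]+.5)/6-.5+[300,230]; ob["side"]=(ob["side"]+.5)/7-.5+[235,220]
def res(p,full=False):
    P=pts(p); r={n:proj(n,S2W(p,P[n]),ms[n])-ob[n] for n in ms}
    return r if full else np.concatenate([v.ravel() for v in r.values()])
best=min((least_squares(res,[.5,0,y,-.108,.15],loss="soft_l1") for y in np.arange(-3,3,.7)),key=lambda s:s.cost)
print(best.x.round(4),best.cost); print({k:v.round(1).tolist() for k,v in res(best.x,True).items()})
E
python3 fit.py
```

```text
[ 0.5929  0.0296  0.1703 -0.1055  0.1143] 7.791984815744537
{'scene': [[-0.6, -0.4], [-0.1, -0.9], [-1.3, -2.6], [0.1, 0.5], [-0.0, -0.4], [-0.7, -0.5], [-0.3, 0.4], [-1.8, 0.3], [-0.2, -0.4], [-0.3, 0.4]], 'side': [[-0.4, 0.1], [-0.1, -1.3], [-0.4, -0.6], [-0.5, -0.0], [-0.5, 0.8], [-0.3, 0.1], [-0.7, 0.4], [-0.8, -0.6], [-0.4, 0.5], [-0.4, 0.6]]}
```

```bash
cat >> h.py <<'E'
from scipy.spatial.transform import Rotation as R
ST=np.array([0.5929,0.0296,0.1703]); 
def Rt(s=None):
    s=s or manip.sense(); q=s["ee_rot"]; return R.from_quat([q[1],q[2],q[3],q[0]])
def delta(P, yaw_y, s=None, tilt=None):
    """remaining: turn (tool rotvec) to pointing-down with tool y at world yaw, then shift in cm in the turned frame; and in current frame"""
    s=s or manip.sense(); r=Rt(s)
    x=np.array([0,0,-1.]); y=np.array([np.cos(yaw_y),np.sin(yaw_y),0]); z=np.cross(x,y)
    T=R.from_matrix(np.c_[x,y,z])
    d=(np.asarray(P)-s["eef_pos"])*100
    print("turn",(r.inv()*T).as_rotvec().round(3),"shift after",T.inv().apply(d).round(2),"shift now-frame",r.inv().apply(d).round(2))
E
python3 - <<'E'
from h import *
s=manip.sense(); M=Rt(s).as_matrix(); print(M.round(3))
P=S2W(ST,[post(.1143)])[0]; print("post",P, "tail",S2W(ST,[[-105.5,0,16]]), "post1.2",S2W(ST,[post(1.2)]))
for y in (1.627,1.627-np.pi): delta([P[0],P[1],0.14],y)
E
```

```text
[[-0.     0.229 -0.973]
 [ 0.001 -0.973 -0.229]
 [-1.    -0.001 -0.   ]]
post [ 0.54018587 -0.03902737  0.085     ] tail [[0.48892617 0.01172007 0.016     ]] post1.2 [[0.57112068 0.01941201 0.085     ]]
turn [-2.967e+00 -2.000e-03 -0.000e+00] shift after [ 5.87 47.19 44.16] shift now-frame [  5.94 -38.79 -51.68]
turn [ 0.175 -0.     0.001] shift after [  5.87 -47.19 -44.16] shift now-frame [  5.94 -38.79 -51.68]
```

apply_moves(increments=[-1, 0, 0, 0, 0.0875, 0, 0, -1, 0, 0, 0, 0.0875, 0, 0, -1, 0, -2.36, -2.2, 0, 0, 0, -1, 0, -2.36, -2.2, 0, 0, 0, -1, 0, -2.36, -2.2, 0, 0, 0, -1, 0, -2.36, -2.2, 0, 0, 0, -1, 0, -2.36, -2.2, 0, 0, 0, -1, 0, -2.36, -2.2, 0, 0, 0, -1, 0, -2.36, -2.2, 0, 0, 0, -1, 0, -2.36, -2.2, 0, 0, 0])

```text
clock: 1.15
eef_pos: [0.2916, -0.3358, 0.1991]
ee_rot: [-0.02, -0.707, -0.02, 0.707]
contact_force: [0.9, 0.2, -0.5]
grip_width: 0.0853
```

apply_moves(increments=[-1, 0, -2.36, -2.2, 0, 0, 0, -1, 0, -2.36, -2.2, 0, 0, 0, -1, 0, -2.36, -2.2, 0, 0, 0, -1, 0, -2.36, -2.2, 0, 0, 0, -1, 0, -2.36, -2.2, 0, 0, 0, -1, 0, -2.36, -2.2, 0, 0, 0, -1, 0, -2.36, -2.2, 0, 0, 0, -1, 0, -2.36, -2.2, 0, 0, 0, -1, 0, -2.36, -2.2, 0, 0, 0, -1, 0, -2.36, -2.2, 0, 0, 0])

```text
clock: 2.15
eef_pos: [0.4981, -0.0879, 0.1991]
ee_rot: [-0.02, -0.707, -0.02, 0.707]
contact_force: [0.5, -1.0, -0.1]
grip_width: 0.0856
```

Run:
```python
from h import *
s=manip.sense(); print(s["clock"],s["eef_pos"],s["joint_pos"].round(2),s["contact_force"])
P=S2W(ST,[post(.1143)])[0]
delta([P[0],P[1],0.14],1.627-np.pi)
im=optics.get_image("wrist"); 
L=[[0,-66,49],post(.1143),[-105.5,-22,20],[-105.5,22,20],[-60,-90,12],[62,-40,36],[62,40,36],[120,-90,12]]
uv=proj("wrist",S2W(ST,L)); print(uv.round(0).tolist())
for u in uv: cv2.circle(im,(int(u[0]),int(u[1])),3,(255,0,255),1)
cv2.imwrite("pics/w1.png",im)
```

```text
2.15 [ 0.49807754 -0.08793774  0.19909277] [-0.4   0.18  1.64 -0.    1.32  1.12] [ 0.45465688 -1.00912347 -0.13552888]
turn [-0.  0.  0.] shift after [ 5.91 -4.65 -4.48] shift now-frame [ 5.91 -4.65 -4.48]
[[275.0, 94.0], [272.0, 173.0], [252.0, 210.0], [211.0, 215.0], [313.0, 157.0], [237.0, 25.0], [149.0, 39.0], [288.0, -45.0]]
```

View pics/w1.png

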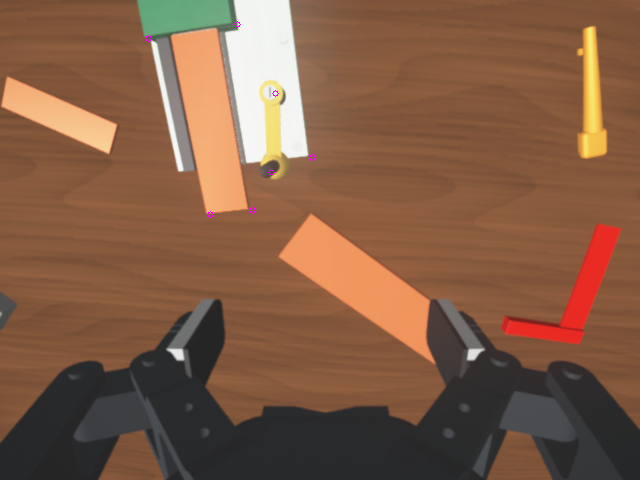

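The predicted points land within about 4 px. The slat in the channel is the right width and sits under the hood, so it's the blank. The post top is at about (268,170). I'll move closer to straddle it.

apply_moves(increments=[-1, 1, -2.3, -1.6, 0, 0, 0, -1, 1, -2.3, -1.6, 0, 0, 0, -1, 0.9, 0, 0, 0, 0, 0, -1, 0, 0, 0, 0, 0, 0])

```text
clock: 2.6
eef_pos: [0.5257, -0.0409, 0.1686]
ee_rot: [-0.02, -0.706, -0.021, 0.708]
contact_force: [1.7, 0.4, -1.2]
grip_width: 0.0857
```

Run:
```python
from h import *
s=manip.sense(); print(s["clock"],s["eef_pos"],s["joint_pos"].round(2),s["contact_force"])
P=S2W(ST,[post(.1143)])[0]
delta([P[0],P[1],0.055],1.627-np.pi)
im=optics.get_image("wrist"); cv2.imwrite("pics/w2raw.png",im)
L=[[0,-66,49],post(.1143),[-105.5,-22,20],[-105.5,22,20],[-60,-90,12],[62,-40,36],[62,40,36],[120,-90,12]]
uv=proj("wrist",S2W(ST,L)); print(uv.round(0).tolist())
for u in uv: cv2.circle(im,(int(u[0]),int(u[1])),3,(255,0,255),1)
cv2.imwrite("pics/w2.png",im)
```

```text
2.6 [ 0.52567559 -0.04093875  0.1685925 ] [-0.29  0.24  1.63 -0.    1.27  1.22] [ 1.74039662  0.35611169 -1.16272755]
turn [0.001 0.004 0.001] shift after [11.36 -0.11 -1.46] shift now-frame [11.35 -0.1  -1.5 ]
[[322.0, 126.0], [322.0, 214.0], [290.0, 244.0], [245.0, 249.0], [355.0, 188.0], [281.0, 50.0], [184.0, 64.0], [334.0, -26.0]]
```

View pics/w2.png

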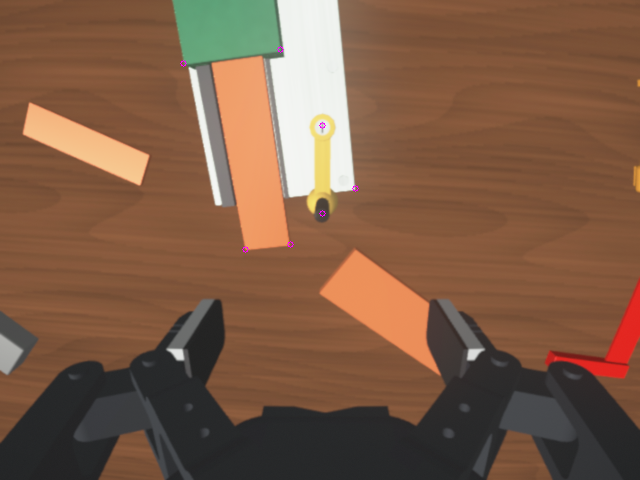

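The fit is within about 1 px: post at (322,213), tail corners at (246,249) and (290,245). Next I descend around the post and grip it.

apply_moves(increments=[-1, 1, -0.1, -0.75, 0, 0, 0, -1, 2, 0, -0.75, 0, 0, 0, -1, 2, 0, 0, 0, 0, 0, -1, 2, 0, 0, 0, 0, 0, -1, 2, 0, 0, 0, 0, 0, -1, 1.3, 0, 0, 0, 0, 0, -1, 1, 0, 0, 0, 0, 0, -1, 0, 0, 0, 0, 0, 0])

```text
clock: 3.45
eef_pos: [0.5411, -0.0398, 0.0561]
ee_rot: [-0.019, -0.706, -0.02, 0.708]
contact_force: [-1.2, -0.4, 0.0]
grip_width: 0.0852
```

apply_moves(increments=[1, 0, 0, 0, 0, 0, 0, 1, 0, 0, 0, 0, 0, 0, 1, 0, 0, 0, 0, 0, 0, 1, 0, 0, 0, 0, 0, 0, 1, 0, 0, 0, 0, 0, 0, 1, 0, 0, 0, 0, 0, 0], newtons=40)

```text
clock: 4.05
eef_pos: [0.5419, -0.0396, 0.0575]
ee_rot: [0.02, 0.707, 0.02, -0.707]
contact_force: [-0.1, 0.3, -0.7]
grip_width: -0.0002
```

Run:
```python
from h import *
s=manip.sense(); print(s["clock"],s["eef_pos"],s["contact_force"],s["moment"],s["grip_width"])
M=Rt(s).as_matrix(); print(M.round(3))
P=S2W(ST,[post(.1143)])[0];print(P)
cv2.imwrite("pics/w3.png",optics.get_image("wrist"))
```

```text
4.05 [ 0.54191874 -0.03962417  0.0574877 ] [-0.13940507  0.3072951  -0.68463691] [-0.03731121 -0.00970356  0.05187542] -0.0001731271227045288
[[ 0.     0.056 -0.998]
 [-0.    -0.998 -0.056]
 [-1.     0.    -0.   ]]
[ 0.54018587 -0.03902737  0.085     ]
```

View pics/w3.png

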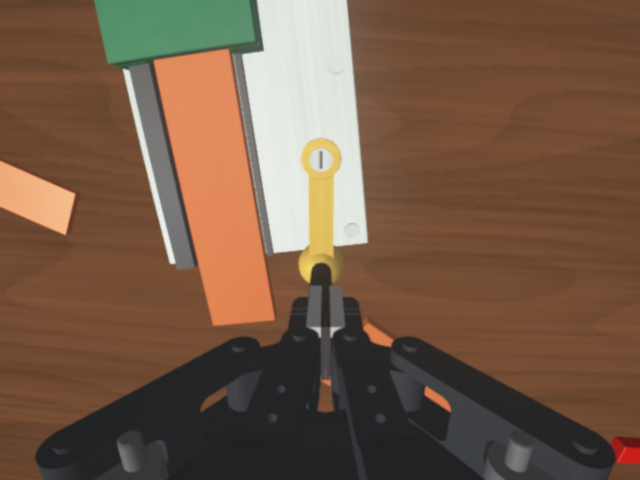

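Run:
```python
from h import *
s=manip.sense(); im=cv2.imread("pics/w3.png")
m=optics.camera_model("wrist"); T=m["camera_from_world"]; print("cam pos",-T[:3,:3].T@T[:3,3])
M=Rt(s).as_matrix(); t=s["eef_pos"]
L=S2W(ST,[post(.1143,85),post(.1143,45),[0,-66,49]]); L=np.r_[L,[t, t-0.0187*M[:,0], t-.011*M[:,2],t-.011*M[:,2]-.0187*M[:,0]]]
uv=proj("wrist",L); print(uv.round(0).tolist())
b=cv2.resize(im[140:400,240:420],None,fx=3,fy=3,interpolation=cv2.INTER_CUBIC)
b=b[:600]
for i,u in enumerate(uv): 
  c=(int((u[0]-240)*3),int((u[1]-140)*3)); cv2.circle(b,c,3,(255,0,255),1); cv2.putText(b,str(i),c,0,.6,(255,255,0),2)
cv2.imwrite("pics/w3c.png",b)
cv2.imwrite("pics/sc3.png",cv2.resize(optics.get_image("scene")[200:340,280:440],None,fx=4.2,fy=4.2,interpolation=cv2.INTER_CUBIC))
```

```text
cam pos [ 0.61745412 -0.03582199  0.2311322 ]
[[323.0, 304.0], [323.0, 270.0], [323.0, 157.0], [324.0, 277.0], [324.0, 292.0], [324.0, 257.0], [324.0, 271.0]]
```

View pics/w3c.png

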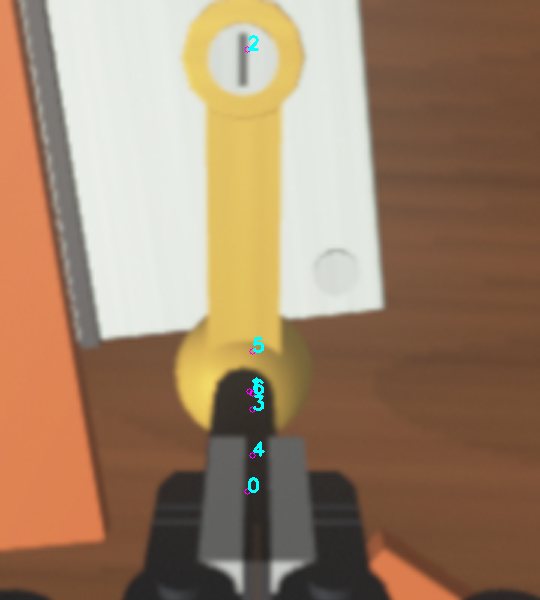

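View pics/sc3.png

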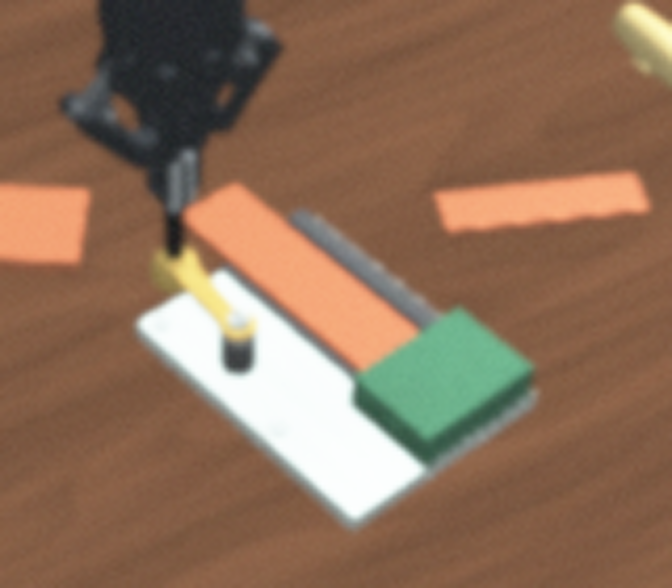

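```bash
python3 - <<'E'
from h import *
s=manip.sense(); M=Rt(s).as_matrix(); t=s["eef_pos"]
T=optics.camera_model("wrist")["camera_from_world"]; print("cam in tool",(M.T@(-T[:3,:3].T@T[:3,3]-t)).round(4), "fwd",(M.T@T[2,:3]).round(3))
for x in(0,-.013,-.02,-.04):
  for z in (-.011,0,.011):
    print("open",x,z,proj("wrist",np.array([t+M@np.array([x,y,z]) for y in(-.0426,.0426)])).round(0).tolist(),"shut",proj("wrist",np.array([t+M@np.array([x,0,z])])).round(0).tolist())
E
python3 - <<'E'
import cv2
a=cv2.imread("pics/w2raw.png")[270:430,100:560]; cv2.imwrite("pics/w2c.png",cv2.resize(a,None,fx=1.7,fy=1.7))
E
```

```text
cam in tool [-0.1737  0.0004 -0.0757] fwd [0.955 0.    0.295]
open 0 -0.011 [[244.0, 257.0], [405.0, 257.0]] shut [[324.0, 257.0]]
open 0 0 [[245.0, 276.0], [403.0, 276.0]] shut [[324.0, 277.0]]
open 0 0.011 [[246.0, 295.0], [402.0, 295.0]] shut [[324.0, 295.0]]
open -0.013 -0.011 [[238.0, 267.0], [410.0, 266.0]] shut [[324.0, 267.0]]
open -0.013 0 [[239.0, 287.0], [409.0, 287.0]] shut [[324.0, 287.0]]
open -0.013 0.011 [[241.0, 306.0], [407.0, 306.0]] shut [[324.0, 307.0]]
open -0.02 -0.011 [[234.0, 272.0], [414.0, 272.0]] shut [[324.0, 272.0]]
open -0.02 0 [[236.0, 293.0], [412.0, 293.0]] shut [[324.0, 293.0]]
open -0.02 0.011 [[238.0, 313.0], [410.0, 313.0]] shut [[324.0, 313.0]]
open -0.04 -0.011 [[223.0, 291.0], [425.0, 290.0]] shut [[324.0, 291.0]]
open -0.04 0 [[225.0, 314.0], [423.0, 314.0]] shut [[324.0, 314.0]]
open -0.04 0.011 [[227.0, 336.0], [421.0, 336.0]] shut [[324.0, 336.0]]
```

View pics/w2c.png

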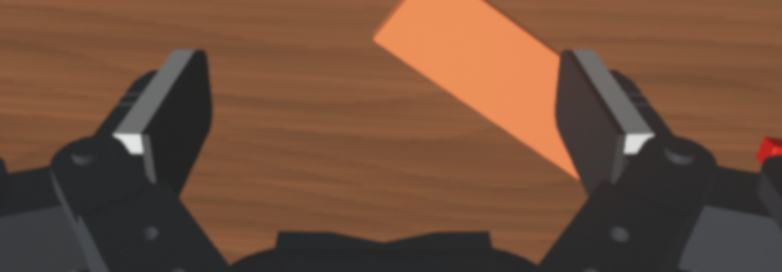

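Run:
```python
from h import *
s=manip.sense(); M=Rt(s).as_matrix(); t=s["eef_pos"]
for n in("scene","side"):
  im=optics.get_image(n)
  L=[t,t-[0,0,-.02],t+[0,0,.04]]+list(S2W(ST,[post(.1143,85),post(.1143,45)]))
  uv=proj(n,np.array(L)); o=uv[0]-[50,40]; o=o.astype(int)
  b=cv2.resize(im[o[1]:o[1]+80,o[0]:o[0]+100],None,fx=7,fy=7,interpolation=cv2.INTER_CUBIC)
  for i,u in enumerate(uv):
    c=tuple(((u-o+.5)*7).astype(int).tolist()); cv2.circle(b,c,3,(255,0,255),-1); cv2.putText(b,str(i),(c[0]+5+15*(i>2),c[1]),0,.6,(255,255,0),2)
  cv2.imwrite(f"pics/t_{n}.png",b)
```

```text
(no output)
```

View pics/t_scene.png

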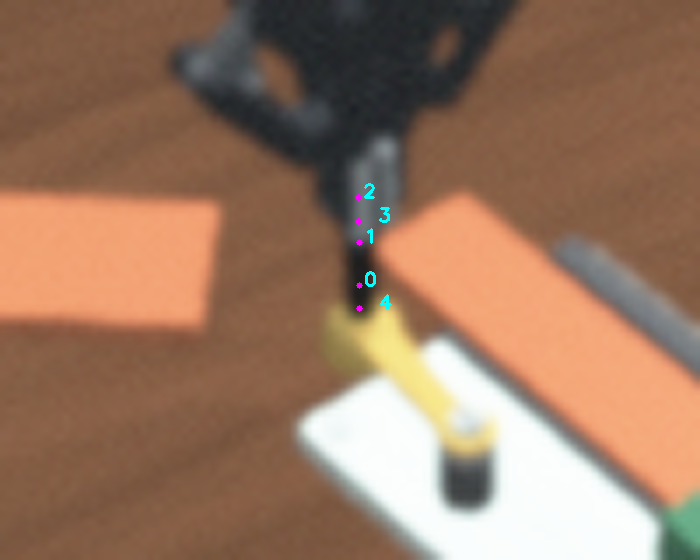

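View pics/t_side.png

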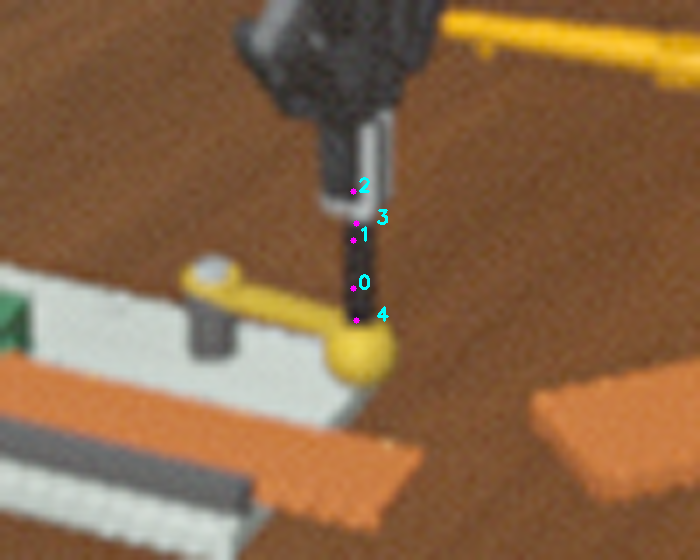

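Both the scene and side views show the shut fingertips at z≈86 mm, just above the post top, while the reported TCP is at z=57.5. The true tips are therefore about 28 mm behind the reported TCP. I'll correct for that: open, go 2.8 cm lower and grip again.

apply_moves(increments=[-1, -0.5, 0, 0.1, 0, 0, 0, -1, 0, 0, 0.05, 0, 0, 0, -1, 0, 0, 0, 0, 0, 0, -1, 0, 0, 0, 0, 0, 0, -1, 0, 0, 0, 0, 0, 0, -1, 0, 0, 0, 0, 0, 0, -1, 1.1, 0, 0, 0, 0, 0, -1, 1.1, 0, 0, 0, 0, 0, -1, 1.1, 0, 0, 0, 0, 0, -1, 0, 0, 0, 0, 0, 0])

```text
clock: 5.25
eef_pos: [0.5384, -0.0392, 0.0268]
ee_rot: [-0.019, -0.705, -0.02, 0.708]
contact_force: [0.4, 1.0, -1.0]
grip_width: 0.0855
```

apply_moves(increments=[1, 0, 0, 0, 0, 0, 0, 1, 0, 0, 0, 0, 0, 0, 1, 0, 0, 0, 0, 0, 0, 1, 0, 0, 0, 0, 0, 0, 1, 0, 0, 0, 0, 0, 0, 1, 0, 0, 0, 0, 0, 0], newtons=40)

```text
clock: 5.85
eef_pos: [0.5404, -0.0396, 0.0296]
ee_rot: [0.02, 0.707, 0.02, -0.707]
contact_force: [-0.7, 1.0, 2.5]
grip_width: 0.0106
```

Run:
```python
from h import *
s=manip.sense(); print(s["clock"],s["eef_pos"],s["contact_force"],s["grip_width"],s["joint_pos"].round(2)); t=s["eef_pos"]
for n in("side",):
  im=optics.get_image(n)
  uv=proj(n,t); o=(uv[0]-[50,40]).astype(int)
  b=cv2.resize(im[o[1]:o[1]+80,o[0]:o[0]+100],None,fx=7,fy=7,interpolation=cv2.INTER_CUBIC)
  cv2.imwrite(f"pics/t2_{n}.png",b)
```

```text
5.85 [ 0.54037307 -0.03961179  0.02962431] [-0.71652638  0.95333539  2.47165621] 0.010616052556338221 [-0.28  0.42  1.77  0.    0.96  1.24]
```

View pics/t2_side.png

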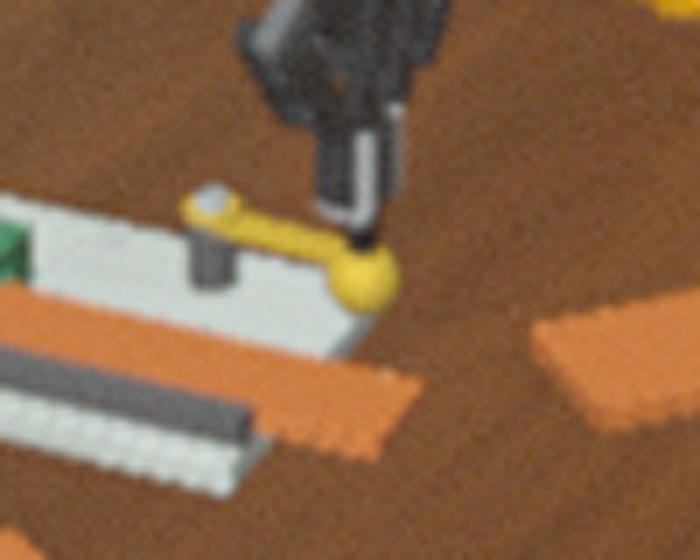

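The grip is confirmed: opening 10.6 mm, pads around the post, tips just above the ball. Next I swing the clip along its arc.

apply_moves(increments=[1, 0, 0, 0, 0.05, 0, 0, 1, 0, -0.64, 0, 0.1, 0, 0, 1, 0, -0.64, 0, 0.1, 0, 0, 1, 0, -0.64, 0, 0.1, 0, 0, 1, 0, -0.64, 0, 0.1, 0, 0, 1, 0, -0.64, 0, 0.1, 0, 0])

```text
clock: 6.5
eef_pos: [0.5457, -0.0079, 0.0296]
ee_rot: [0.174, -0.685, 0.174, 0.686]
contact_force: [-2.8, 0.3, 4.9]
grip_width: 0.0105
```

```bash
cat > st.py <<'E'
from h import *
s=manip.sense(); M=Rt(s).as_matrix(); t=s["eef_pos"]
c,sn=np.cos(ST[2]),np.sin(ST[2]); d=t[:2]-ST[:2]; p=np.array([c*d[0]+sn*d[1],-sn*d[0]+c*d[1]])*1000
v=p-[0,-66]; print("t",s["clock"],"stage xy",p.round(1),"z",t[2].round(4),"r",np.hypot(*v).round(1),"q",np.arctan2(v[1],-v[0]).round(3),"F",s["contact_force"].round(1),"w",s["grip_width"].round(4),"j6",s["joint_pos"][5].round(2))
yy=M[:,1]; print("tool y stage angle",np.round(np.arctan2(yy[1],yy[0])-ST[2],3), "down",M[:,0].round(3))
E
python3 st.py
```

```text
Traceback (most recent call last):
  File "st.py", line 4, in <module>
    v=p-[0,-66]; print("t",s["clock"],"stage xy",p.round(1),"z",t[2].round(4),"r",np.hypot(*v).round(1),"q",np.arctan2(v[1],-v[0]).round(3),"F",s["contact_force"].round(1),"w",s["grip_width"].round(4),"j6",s["joint_pos"][5].round(2))
                                                                                                                                                                                ^^^^^^^^^^^^^^^^^^^^^
AttributeError: 'float' object has no attribute 'round'
```

```bash
sed -i 's/s\["grip_width"\].round(4)/round(s["grip_width"],4)/' st.py; python3 st.py
```

```text
t 6.5 stage xy [-52.8 -29. ] z 0.0296 r 64.5 q 0.611 F [-2.8  0.3  4.9] w 0.0105 j6 1.85
tool y stage angle -2.239 down [-0.001  0.001 -1.   ]
```

apply_moves(increments=[1, 0, -0.64, 0, 0.1, 0, 0, 1, 0, -0.64, 0, 0.1, 0, 0, 1, 0, -0.64, 0, 0.1, 0, 0, 1, 0, -0.64, 0, 0.1, 0, 0, 1, 0, 0, 0, 0, 0, 0])

```text
clock: 7.0
eef_pos: [0.5636, 0.0102, 0.032]
ee_rot: [-0.306, 0.639, -0.307, -0.635]
contact_force: [-1.6, -1.3, 14.3]
grip_width: 0.0103
```

```bash
python3 st.py
```

```text
t 7.0 stage xy [-32.1 -14.2] z 0.032 r 61.0 q 1.016 F [-1.6 -1.3 14.3] w 0.0103 j6 2.29
tool y stage angle -2.638 down [ 0.004 -0.003 -1.   ]
```

apply_moves(increments=[1, -0.1, -0.6, 0.1, 0.09, 0, 0, 1, -0.1, -0.55, 0.1, 0.08, 0, 0, 1, 0, 0, 0, 0, 0, 0, 1, 0, 0, 0, 0, 0, 0])

```text
clock: 7.4
eef_pos: [0.5728, 0.0169, 0.0322]
ee_rot: [-0.359, 0.612, -0.359, -0.607]
contact_force: [4.2, -9.6, -1.0]
grip_width: 0.0105
```

```bash
python3 st.py
```

```text
t 7.4 stage xy [-21.9  -9.1] z 0.0322 r 61.0 q 1.203 F [ 4.2 -9.6 -1. ] w 0.0105 j6 2.48
tool y stage angle -2.806 down [ 0.006 -0.004 -1.   ]
```

The clip is at q≈1.20, on its stop. Now I release it, rise and turn back.

apply_moves(increments=[-1, 0, 0, 0, 0, 0, 0, -1, 0, 0, 0, 0, 0, 0, -1, 0, 0, 0, 0, 0, 0, -1, 0, 0, 0, 0, 0, 0, -1, 0, 0, 0, 0, 0, 0, -1, -1, 0, 0, 0, 0, 0, -1, -2, 0, 0, 0, 0, 0, -1, -3, 0, 0, 0, 0, 0, -1, 0, 0, 0, 0, 0, 0])

```text
clock: 8.3
eef_pos: [0.573, 0.0198, 0.0961]
ee_rot: [-0.36, 0.612, -0.358, -0.607]
contact_force: [0.7, -0.2, 0.5]
grip_width: 0.0856
```

```bash
python3 st.py
python3 - <<'E'
from h import *
cv2.imwrite("pics/w5.png",optics.get_image("wrist"))
n="scene"; cv2.imwrite("pics/s5.png",cv2.resize(optics.get_image(n)[200:340,280:440],None,fx=4.2,fy=4.2,interpolation=cv2.INTER_CUBIC))
E
```

```text
t 8.3 stage xy [-21.3  -6.3] z 0.0961 r 63.4 q 1.229 F [ 0.7 -0.2  0.5] w 0.0856 j6 2.47
tool y stage angle -2.805 down [ 0.008 -0.001 -1.   ]
```

View pics/w5.png

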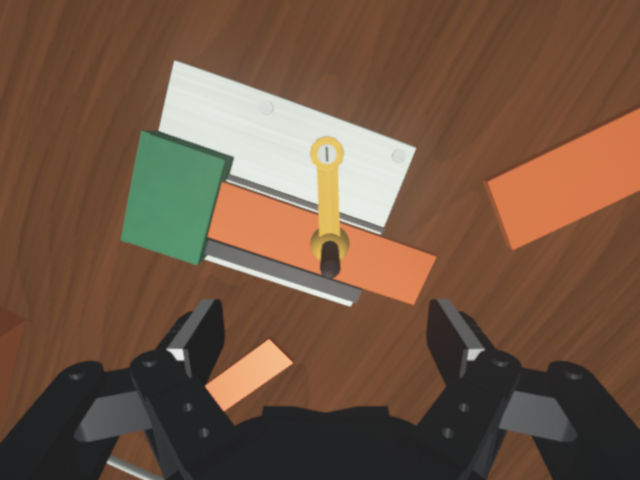

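View pics/s5.png

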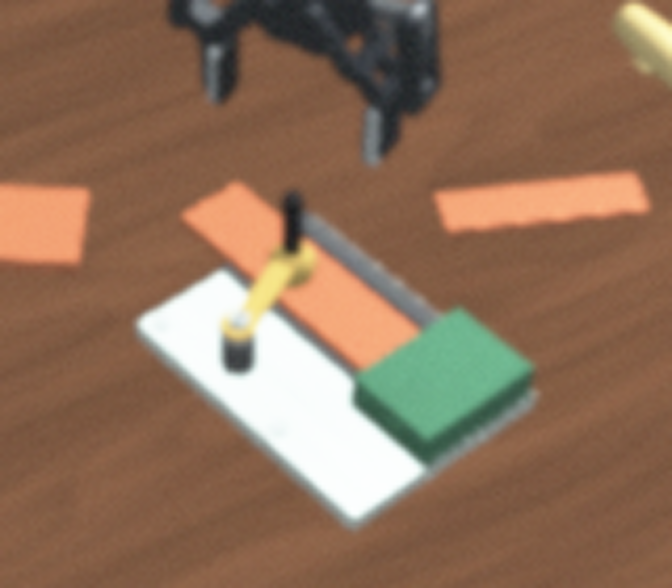

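The ball sits on the blank and the clip stayed put. The tail is around (425,280). Now I turn the tool with the fingers shut and go behind the tail.

apply_moves(increments=[1, 0, 0, 0, -0.137, 0, 0, 1, 0, 0, 0, -0.137, 0, 0, 1, 0, 0, 0, -0.137, 0, 0, 1, 0, 0, 0, -0.137, 0, 0, 1, 0, 0, 0, -0.137, 0, 0, 1, 0, 0, 0, -0.137, 0, 0, 1, 0, 0, 0, -0.137, 0, 0, 1, 0, 0, 0, -0.137, 0, 0, 1, 0, 0, 0, -0.137, 0, 0, 1, 0, 0, 0, 0, 0, 0])

```text
clock: 9.4
eef_pos: [0.5689, 0.0203, 0.0903]
ee_rot: [-0.06, -0.704, -0.06, 0.705]
contact_force: [-0.1, -0.8, 0.7]
grip_width: 0.0006
```

```bash
python3 st.py
python3 - <<'E'
from h import *
P=S2W(ST,[[-130,0,-14]])[0]; delta(P,ST[2]-np.pi/2)
E
```

```text
t 9.4 stage xy [-25.2  -5.1] z 0.0903 r 65.9 q 1.178 F [-0.1 -0.8  0.7] w 0.0006 j6 1.24
tool y stage angle -1.571 down [-0.002  0.    -1.   ]
turn [-0.     0.002  0.001] shift after [10.43 -0.51 10.48] shift now-frame [10.45 -0.5  10.46]
```

apply_moves(increments=[1, 0, -0.1, 2.1, 0, 0, 0, 1, 0, -0.1, 2.1, 0, 0, 0, 1, 0, -0.1, 2.1, 0, 0, 0, 1, 1, -0.1, 2.1, 0, 0, 0, 1, 2, -0.1, 2.1, 0, 0, 0, 1, 2.2, 0, 0, 0, 0, 0, 1, 2.2, 0, 0, 0, 0, 0, 1, 0.8, 0, 0, 0, 0, 0, 1, 0, 0, 0, 0, 0, 0])

```text
clock: 10.3
eef_pos: [0.4642, 0.0077, 0.0082]
ee_rot: [-0.059, -0.704, -0.059, 0.706]
contact_force: [-0.6, -1.1, 0.7]
grip_width: 0.0
```

```bash
python3 st.py
python3 - <<'E'
from h import *
cv2.imwrite("pics/w6.png",optics.get_image("wrist"))
t=manip.sense()["eef_pos"]
for n in("side",):
  im=optics.get_image(n)
  uv=proj(n,np.array([t+[0,0,.0285],t,[t[0],t[1],0]])); o=(uv[0]-[60,45]).astype(int)
  b=cv2.resize(im[o[1]:o[1]+80,o[0]:o[0]+110],None,fx=7,fy=7,interpolation=cv2.INTER_CUBIC)
  for i,u in enumerate(uv): cv2.circle(b,tuple(((u-o+.5)*7).astype(int).tolist()),3,(255,0,255),-1)
  cv2.imwrite(f"pics/t6_{n}.png",b)
E
```

```text
t 10.3 stage xy [-130.5    0.2] z 0.0082 r 146.4 q 0.469 F [-0.6 -1.1  0.7] w 0.0 j6 1.18
tool y stage angle -1.574 down [-0.003  0.001 -1.   ]
```

View pics/w6.png

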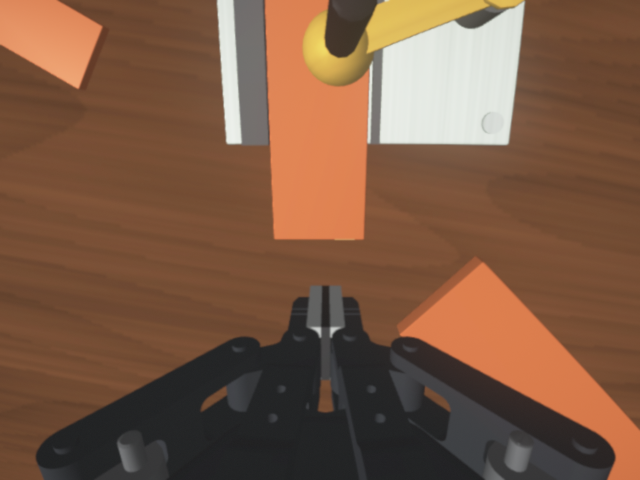

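View pics/t6_side.png

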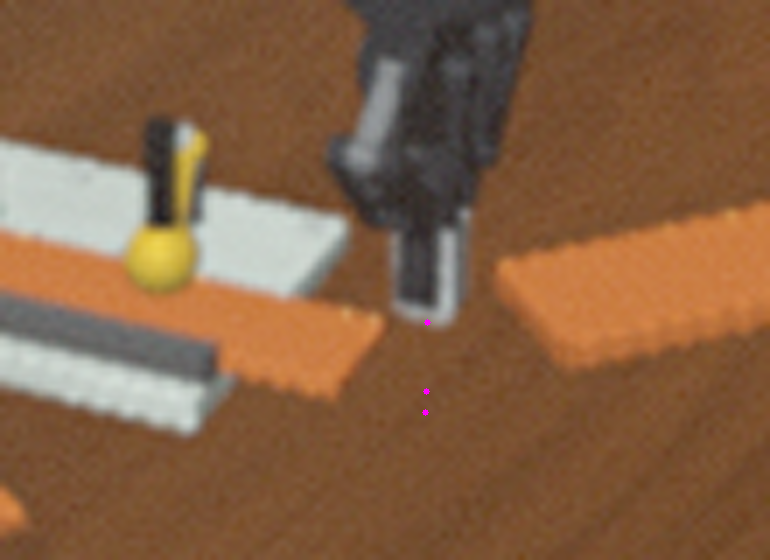

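The tip is at z≈37 mm, in line with the tail centre (tail edge at row 238, columns 274–364). I go down 2.3 cm and approach.

apply_moves(increments=[1, 0.8, 0, 0, 0, 0, 0, 1, 0.8, 0, 0, 0, 0, 0, 1, 0.7, 0, 0, 0, 0, 0, 1, 0, 0, -0.5, 0, 0, 0, 1, 0, 0, -0.4, 0, 0, 0, 1, 0, 0, 0, 0, 0, 0])

```text
clock: 11.0
eef_pos: [0.4756, 0.0088, -0.0135]
ee_rot: [0.06, 0.705, 0.06, -0.704]
contact_force: [-0.3, 0.8, 0.7]
grip_width: -0.0
```

apply_moves(increments=[1, 0, 0, -0.2, 0, 0, 0, 1, 0, 0, -0.2, 0, 0, 0, 1, 0, 0, -0.2, 0, 0, 0, 1, 0, 0, -0.2, 0, 0, 0])

```text
clock: 11.4
eef_pos: [0.48, 0.0103, -0.014]
ee_rot: [-0.06, -0.703, -0.06, 0.706]
contact_force: [-5.6, -2.4, 3.9]
grip_width: -0.0002
```

```bash
python3 st.py
python3 - <<'E'
from h import *
cv2.imwrite("pics/w7.png",optics.get_image("wrist"))
E
```

```text
t 11.4 stage xy [-1.146e+02  1.000e-01] z -0.014 r 132.3 q 0.523 F [-5.6 -2.4  3.9] w -0.0002 j6 1.19
tool y stage angle -1.572 down [-0.005  0.    -1.   ]
```

View pics/w7.png

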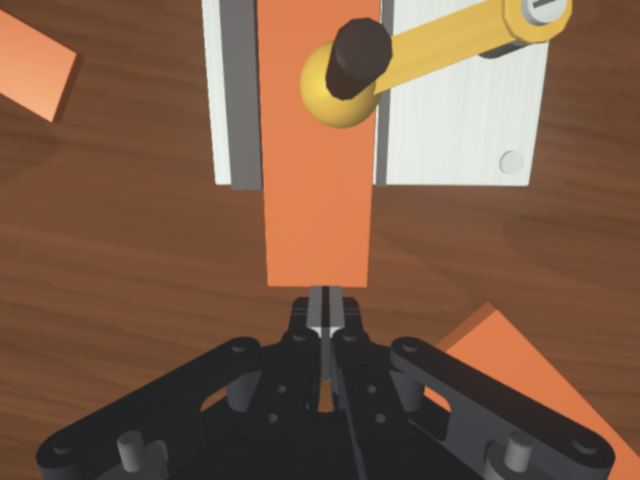

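The fingers touch the tail (row 287) at about 6 N. Now I push in small steps.

apply_moves(increments=[1, 0, 0, -0.2, 0, 0, 0, 1, 0, 0, -0.2, 0, 0, 0, 1, 0, 0, -0.2, 0, 0, 0, 1, 0, 0, -0.2, 0, 0, 0, 1, 0, 0, -0.2, 0, 0, 0])

```text
clock: 11.95
eef_pos: [0.4891, 0.0119, -0.0141]
ee_rot: [-0.06, -0.703, -0.06, 0.707]
contact_force: [-7.9, -3.1, 5.3]
grip_width: 0.0
```

apply_moves(increments=[1, 0, 0, -0.2, 0, 0, 0, 1, 0, 0, -0.2, 0, 0, 0])

```text
clock: 12.15
eef_pos: [0.4929, 0.0126, -0.014]
ee_rot: [-0.06, -0.702, -0.06, 0.707]
contact_force: [-8.0, -3.4, 6.7]
grip_width: 0.0001
```

```bash
python3 st.py
```

```text
t 12.15 stage xy [-101.4    0.2] z -0.014 r 121.1 q 0.578 F [-8.  -3.4  6.7] w 0.0001 j6 1.2
tool y stage angle -1.572 down [-0.006 -0.    -1.   ]
```

```bash
python3 - <<'E'
from h import *
t=manip.sense()["eef_pos"]
n="side"
im=optics.get_image(n)
o=np.array([235,215])
cv2.imwrite("pics/t8_side.png",cv2.resize(im[o[1]:o[1]+80,o[0]:o[0]+110],None,fx=7,fy=7,interpolation=cv2.INTER_CUBIC))
E
python3 st.py
```

```text
t 12.2 stage xy [-1.009e+02  1.000e-01] z -0.0139 r 120.6 q 0.58 F [-6.9 -2.3  5.9] w -0.0003 j6 1.2
tool y stage angle -1.572 down [-0.005 -0.    -1.   ]
```

View pics/t8_side.png

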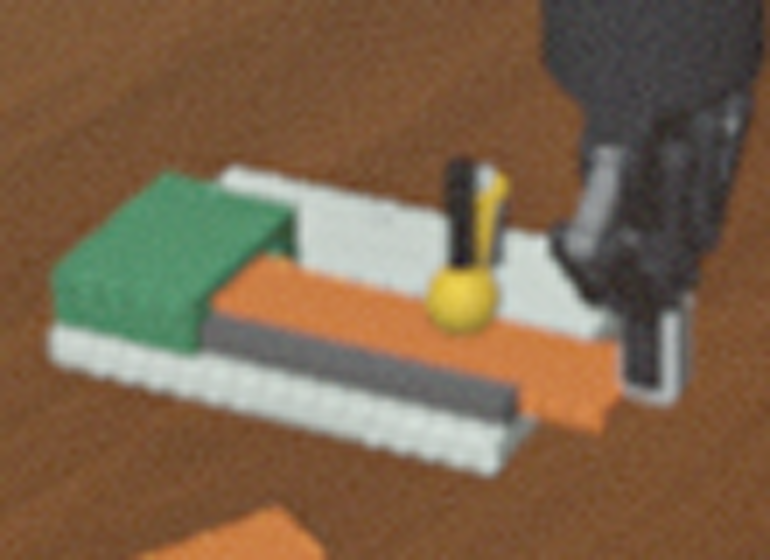

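The blank lies flat, the tail is against the fingers and the clip is on. I continue.

apply_moves(increments=[1, -0.03, 0, -0.15, 0, 0, 0, 1, -0.03, 0, -0.15, 0, 0, 0, 1, 0, 0, -0.15, 0, 0, 0, 1, 0, 0, -0.15, 0, 0, 0])

```text
clock: 12.6
eef_pos: [0.4996, 0.0136, -0.0136]
ee_rot: [-0.06, -0.703, -0.06, 0.706]
contact_force: [-5.4, -2.7, 1.7]
grip_width: -0.0
```

apply_moves(increments=[1, 0, 0, -0.15, 0, 0, 0, 1, 0, 0, -0.15, 0, 0, 0, 1, 0, 0, -0.15, 0, 0, 0])

```text
clock: 12.9
eef_pos: [0.5038, 0.0143, -0.0136]
ee_rot: [-0.06, -0.703, -0.06, 0.706]
contact_force: [-5.4, -1.4, 1.8]
grip_width: 0.0001
```

```bash
python3 st.py
```

```text
t 12.9 stage xy [-90.4  -0. ] z -0.0136 r 111.9 q 0.631 F [-5.4 -1.4  1.8] w 0.0001 j6 1.21
tool y stage angle -1.572 down [-0.005 -0.    -1.   ]
```

apply_moves(increments=[1, 0, 0, -0.15, 0, 0, 0, 1, 0, 0, -0.15, 0, 0, 0, 1, 0, 0, -0.15, 0, 0, 0])

```text
clock: 13.2
eef_pos: [0.5069, 0.0148, -0.0137]
ee_rot: [-0.06, -0.702, -0.06, 0.707]
contact_force: [-8.9, -3.9, 5.6]
grip_width: 0.0002
```

apply_moves(increments=[1, 0, 0, -0.15, 0, 0, 0, 1, 0, 0, -0.15, 0, 0, 0, 1, 0, 0, -0.15, 0, 0, 0])

```text
clock: 13.5
eef_pos: [0.5099, 0.0153, -0.0139]
ee_rot: [-0.06, -0.701, -0.06, 0.708]
contact_force: [-15.4, -7.6, 10.8]
grip_width: 0.0002
```

```bash
python3 st.py
```

```text
t 13.5 stage xy [-84.2   0. ] z -0.0139 r 107.0 q 0.665 F [-15.4  -7.6  10.8] w 0.0002 j6 1.22
tool y stage angle -1.571 down [-0.01  -0.001 -1.   ]
```

apply_moves(increments=[1, 0, 0, 0, 0, 0, 0, 1, 0, 0, 0, 0, 0, 0])

```text
clock: 13.7
eef_pos: [0.5099, 0.0153, -0.0138]
ee_rot: [-0.06, -0.701, -0.06, 0.708]
contact_force: [-13.6, -5.9, 8.8]
grip_width: -0.0001
```

```bash
python3 st.py
```

```text
t 13.7 stage xy [-84.3  -0. ] z -0.0138 r 107.0 q 0.664 F [-13.6  -5.9   8.8] w -0.0001 j6 1.22
tool y stage angle -1.571 down [-0.01  -0.001 -1.   ]
```

apply_moves(increments=[1, -0.02, 0, -0.1, 0, 0, 0, 1, 0, 0, -0.1, 0, 0, 0, 1, 0, 0, 0, 0, 0, 0])

```text
clock: 14.0
eef_pos: [0.5099, 0.0154, -0.0139]
ee_rot: [-0.06, -0.7, -0.06, 0.709]
contact_force: [-16.5, -8.0, 11.5]
grip_width: 0.0001
```

```bash
python3 st.py
```

```text
t 14.0 stage xy [-84.2   0.1] z -0.0139 r 107.0 q 0.665 F [-16.5  -8.   11.5] w 0.0001 j6 1.22
tool y stage angle -1.571 down [-0.014 -0.001 -1.   ]
```

No advance between 15 and 18 N, so the blank looks solid. I give one more firm nudge, unloading the vertical component, to be sure the pin is flush.

apply_moves(increments=[1, -0.08, 0, -0.1, 0, 0, 0, 1, -0.04, 0, -0.1, 0, 0, 0, 1, 0, 0, 0, 0, 0, 0])

```text
clock: 14.3
eef_pos: [0.5099, 0.0156, -0.0136]
ee_rot: [-0.06, -0.698, -0.06, 0.711]
contact_force: [-19.0, -10.8, 7.4]
grip_width: -0.0002
```

```bash
python3 st.py
```

```text
t 14.3 stage xy [-84.2   0.3] z -0.0136 r 107.1 q 0.667 F [-19.  -10.8   7.4] w -0.0002 j6 1.22
tool y stage angle -1.571 down [-0.018 -0.001 -1.   ]
```

apply_moves(increments=[1, -0.03, 0, -0.1, 0, 0, 0, 1, -0.03, 0, -0.1, 0, 0, 0, 1, 0, 0, 0, 0, 0, 0])

```text
clock: 14.6
eef_pos: [0.5101, 0.0159, -0.0134]
ee_rot: [-0.06, -0.697, -0.061, 0.712]
contact_force: [-22.7, -10.8, 8.7]
grip_width: -0.0002
```

```bash
python3 st.py;  python3 - <<'E'
from h import *
cv2.imwrite("pics/w9.png",optics.get_image("wrist"))
E
```

```text
t 14.6 stage xy [-83.9   0.5] z -0.0134 r 107.1 q 0.671 F [-22.7 -10.8   8.7] w -0.0002 j6 1.22
tool y stage angle -1.57 down [-0.021 -0.001 -1.   ]
```

View pics/w9.png

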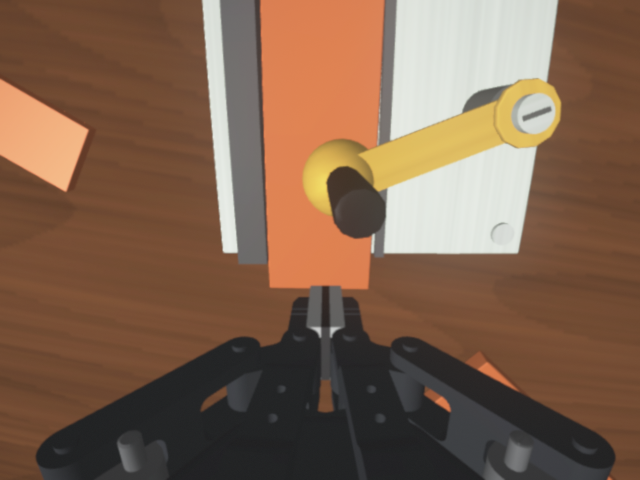

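Solid at 25 N with no further travel. The tail is just outside the deck edge (row 288) and the clip is still on. I back off and rise.

apply_moves(increments=[1, 0, 0, 0.4, 0, 0, 0, 1, 0, 0, 0.8, 0, 0, 0, 1, 0, 0, 1.5, 0, 0, 0, 1, 0, 0, 1.5, 0, 0, 0, -1, -2, 0, 0, 0, 0, 0, -1, -3, 0, 0, 0, 0, 0, -1, -3, 0, 0, 0, 0, 0, -1, -3, 0, 0, 0, 0, 0, -1, 0, 0, 0, 0, 0, 0])

```text
clock: 15.55
eef_pos: [0.4835, 0.0093, 0.1033]
ee_rot: [0.061, 0.708, 0.059, -0.701]
contact_force: [1.0, 0.4, -0.4]
grip_width: 0.0724
```

```bash
python3 st.py
python3 - <<'E'
from h import *
P=S2W(ST,[post(1.2)])[0]; P[2]=.1; delta(P,ST[2]-np.pi/2)
cv2.imwrite("pics/w10.png",optics.get_image("wrist"))
L=[[0,-66,49],post(1.2,85)]
print(proj("wrist",S2W(ST,L)).round().tolist())
E
```

```text
t 15.55 stage xy [-111.2   -1.5] z 0.1033 r 128.6 q 0.525 F [ 1.   0.4 -0.4] w 0.0724 j6 1.19
tool y stage angle -1.572 down [ 0.01  -0.002 -1.   ]
turn [-0.001 -0.009 -0.003] shift after [ 0.33  0.48 -8.81] shift now-frame [ 0.41  0.47 -8.8 ]
[[432.0, 67.0], [334.0, 102.0]]
```

View pics/w10.png

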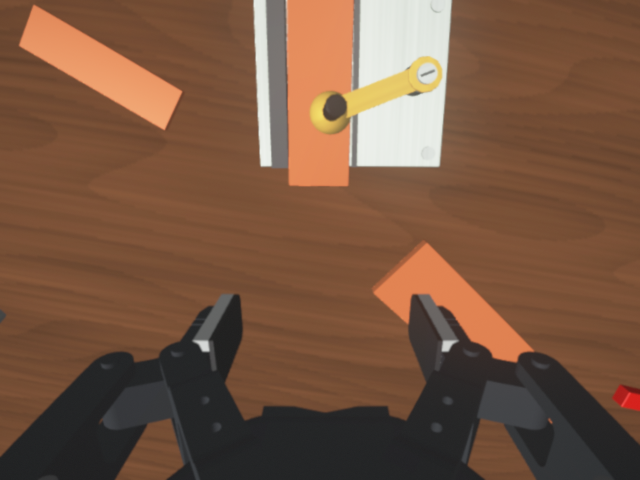

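apply_moves(increments=[-1, 0, 0.1, -1.8, 0, 0, 0, -1, 0, 0.1, -1.8, 0, 0, 0, -1, 0, 0.1, -1.8, 0, 0, 0, -1, 0, 0.1, -1.8, 0, 0, 0, -1, 0, 0.1, -1.6, 0, 0, 0, -1, 0, 0, 0, 0.137, 0, 0, -1, 0, 0, 0, 0.137, 0, 0, -1, 0, 0, 0, 0.137, 0, 0, -1, 0, 0, 0, 0.137, 0, 0, -1, 0, 0, 0, 0.137, 0, 0])

```text
clock: 16.6
eef_pos: [0.5667, 0.0199, 0.0974]
ee_rot: [0.182, -0.683, 0.182, 0.684]
contact_force: [0.5, -0.2, -0.2]
grip_width: 0.0852
```

apply_moves(increments=[-1, 0, 0, 0, 0.137, 0, 0, -1, 0, 0, 0, 0.137, 0, 0, -1, 0, 0, 0, 0.137, 0, 0, -1, 0, 0, 0, 0.137, 0, 0, -1, 0, 0, 0, 0, 0, 0, -1, 0, 0, 0, 0, 0, 0])

```text
clock: 17.2
eef_pos: [0.5669, 0.0198, 0.098]
ee_rot: [0.358, -0.61, 0.358, 0.61]
contact_force: [0.2, -0.4, 0.2]
grip_width: 0.0856
```

```bash
python3 st.py
python3 - <<'E'
from h import *
P=S2W(ST,[post(1.2)])[0]; P[2]=.03; delta(P,ST[2]-2.80)
cv2.imwrite("pics/w11.png",optics.get_image("wrist"))
L=[[0,-66,49],post(1.2,85)]
print(proj("wrist",S2W(ST,L)).round().tolist())
E
```

```text
t 17.2 stage xy [-27.3  -5.2] z 0.098 r 66.6 q 1.149 F [ 0.2 -0.4  0.2] w 0.0856 j6 2.47
tool y stage angle -2.802 down [-0.001  0.    -1.   ]
turn [-0.002  0.001 -0.001] shift after [ 6.8  -0.35 -0.24] shift now-frame [ 6.8  -0.35 -0.25]
[[316.0, 146.0], [319.0, 264.0]]
```

View pics/w11.png

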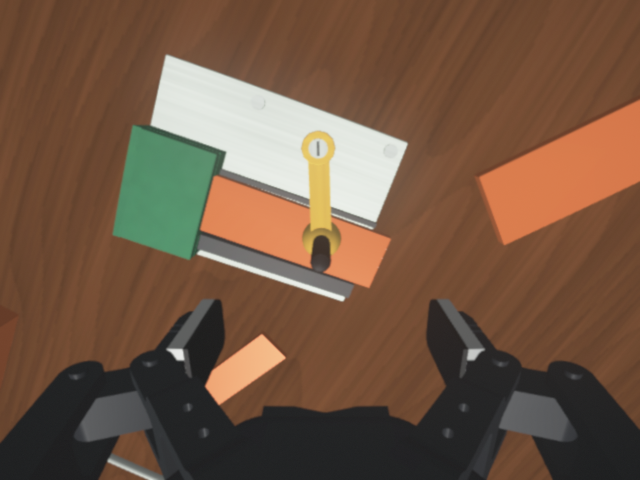

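The post top is at (320,264), matching the prediction. I descend and grip.

apply_moves(increments=[-1, 0, -0.35, -0.25, 0, 0, 0, -1, 2, 0, 0, 0, 0, 0, -1, 2, 0, 0, 0, 0, 0, -1, 1.5, 0, 0, 0, 0, 0, -1, 1, 0, 0, 0, 0, 0, -1, 0, 0, 0, 0, 0, 0])

```text
clock: 17.85
eef_pos: [0.5707, 0.0193, 0.0324]
ee_rot: [0.358, -0.609, 0.359, 0.61]
contact_force: [-0.9, -0.1, -0.5]
grip_width: 0.0853
```

apply_moves(increments=[1, 0, 0, 0, 0, 0, 0, 1, 0, 0, 0, 0, 0, 0, 1, 0, 0, 0, 0, 0, 0, 1, 0, 0, 0, 0, 0, 0, 1, 0, 0, 0, 0, 0, 0, 1, 0, 0, 0, 0, 0, 0], newtons=30)

```text
clock: 18.45
eef_pos: [0.5715, 0.0191, 0.0344]
ee_rot: [-0.359, 0.609, -0.359, -0.609]
contact_force: [-1.7, -0.2, 3.8]
grip_width: 0.0107
```

```bash
python3 st.py
```

```text
t 18.45 stage xy [-22.9  -6.8] z 0.0344 r 63.5 q 1.202 F [-1.7 -0.2  3.8] w 0.0107 j6 2.47
tool y stage angle -2.805 down [-0. -0. -1.]
```

apply_moves(increments=[1, -0.05, 0, 0, -0.05, 0, 0, 1, 0, 0.64, 0, -0.1, 0, 0, 1, 0, 0.64, 0, -0.1, 0, 0, 1, 0, 0.64, 0, -0.1, 0, 0, 1, 0, 0.64, 0, -0.1, 0, 0, 1, 0, 0.64, 0, -0.1, 0, 0])

```text
clock: 19.05
eef_pos: [0.5491, -0.0022, 0.0342]
ee_rot: [-0.179, 0.685, -0.178, -0.684]
contact_force: [2.8, 1.5, -5.7]
grip_width: 0.0109
```

```bash
python3 st.py
```

```text
t 19.05 stage xy [-48.6 -23.9] z 0.0342 r 64.3 q 0.714 F [ 2.8  1.5 -5.7] w 0.0109 j6 1.87
tool y stage angle -2.251 down [ 0.001  0.001 -1.   ]
```

apply_moves(increments=[1, 0, 0.64, 0, -0.1, 0, 0, 1, 0, 0.64, 0, -0.1, 0, 0, 1, 0.1, 0.64, 0, -0.1, 0, 0, 1, 0.1, 0.64, 0, -0.1, 0, 0, 1, 0, 0.64, 0, -0.1, 0, 0, 1, 0, 0, 0, 0, 0, 0])

```text
clock: 19.65
eef_pos: [0.5387, -0.0327, 0.0325]
ee_rot: [0.005, -0.707, 0.005, 0.707]
contact_force: [-0.7, 1.6, 1.6]
grip_width: 0.0104
```

```bash
python3 st.py
```

```text
t 19.65 stage xy [-64.  -52.2] z 0.0325 r 65.5 q 0.213 F [-0.7  1.6  1.6] w 0.0104 j6 1.32
tool y stage angle -1.755 down [-0.     0.001 -1.   ]
```

The clip is at q≈0.21. Now I release it, rise straight up and inspect.

apply_moves(increments=[-1, 0, 0, 0, 0, 0, 0, -1, 0, 0, 0, 0, 0, 0, -1, 0, 0, 0, 0, 0, 0, -1, 0, 0, 0, 0, 0, 0, -1, 0, 0, 0, 0, 0, 0, -1, -1, 0, 0, 0, 0, 0, -1, -3, 0, 0, 0, 0, 0, -1, -4, 0, 0, 0, 0, 0, -1, -4, 0, 2, 0, 0, 0, -1, 0, 0, 2, 0, 0, 0])

```text
clock: 20.65
eef_pos: [0.5025, -0.0332, 0.1588]
ee_rot: [-0.004, 0.711, -0.006, -0.703]
contact_force: [-0.8, 0.3, 0.1]
grip_width: 0.0855
```

```bash
python3 st.py
python3 - <<'E'
from h import *
im=optics.get_image("wrist")
for t in (-70,-75):
  for u in proj("wrist",S2W(ST,[[t,-22,20],[t,22,20]])): cv2.circle(im,(int(u[0]),int(u[1])),2,(255,0,255),-1)
cv2.imwrite("pics/w12.png",im)
cv2.imwrite("pics/t12_side.png",cv2.resize(optics.get_image("side")[215:295,235:345],None,fx=7,fy=7,interpolation=cv2.INTER_CUBIC))
E
```

```text
t 20.65 stage xy [-99.7 -46.6] z 0.1588 r 101.6 q 0.192 F [-0.8  0.3  0.1] w 0.0855 j6 1.3
tool y stage angle -1.755 down [ 0.011 -0.003 -1.   ]
```

View pics/w12.png

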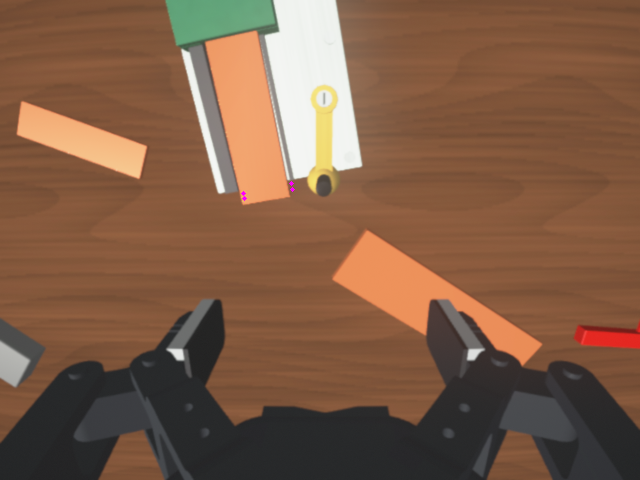

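View pics/t12_side.png

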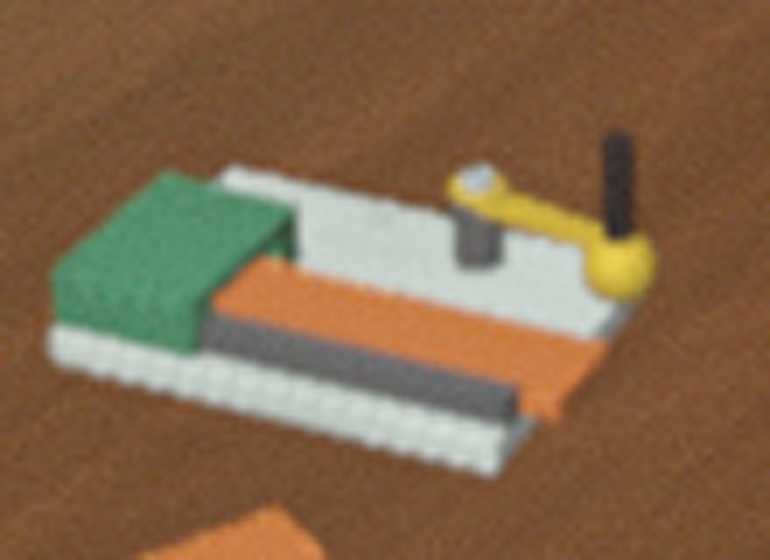

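apply_moves(increments=[-1, 0, 0, 0, 0, 0, 0, -1, 0, 0, 0, 0, 0, 0, -1, 0, 0, 0, 0, 0, 0, -1, 0, 0, 0, 0, 0, 0])

```text
clock: 21.15
eef_pos: [0.499, -0.0321, 0.1517]
ee_rot: [0.005, -0.707, 0.005, 0.707]
contact_force: [-0.2, -0.2, -0.1]
grip_width: 0.0852
```

Run:
```python
from h import *
import json
s=manip.sense(); print(s["contact_force"].round(1),abs(s["qd"]).max())
m=optics.camera_model("wrist"); np.save("m13.npy",m,allow_pickle=True)
im=optics.get_image("wrist"); cv2.imwrite("pics/w13raw.png",im)
print(proj("wrist",S2W(ST,[[-75,-22,20],[-75,22,20],[62,-22,20],[62,22,20],[0,-66,49],post(.2)]),m).round(1).tolist())
cv2.imwrite("pics/w13c.png",cv2.resize(im[10:220,160:380],None,fx=2.85,fy=2.85,interpolation=cv2.INTER_CUBIC))
```

```text
[-0.2 -0.2 -0.1] 0.00405419682415751
[[293.0, 191.3], [244.4, 200.5], [256.8, 21.1], [202.9, 33.5], [326.9, 87.8], [325.6, 181.7]]
```

View pics/w13c.png

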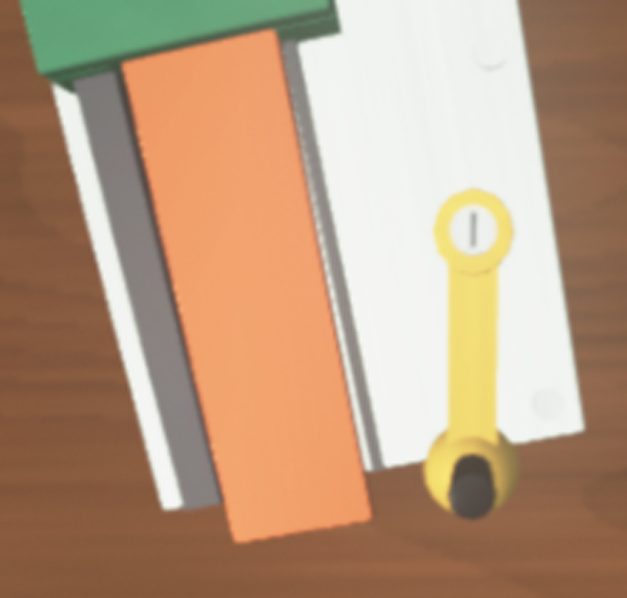

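The tail corners at (290,192) and (242,200) put the tail at stage x≈-75 mm, with no slip back since the push. The clip is at about 0.2 rad, clear of the blank. I'll hand in.

```bash
python3 -c "
from cell import manip
print(manip.finish_job())"
```

```text
the job is handed in; nothing more can be done
None
```

I swung the clip onto the blank, pushed the blank home under it, swung the clip clear again and handed the job in at about 21 s. `finish_job` gives no verdict, so the result rests on my own checks.

**What I did:**
- **Clip on:** I gripped the post and swung the clip to its stop, at about 1.20 rad. The pictures showed the ball resting on the blank.
- **Push:** I pushed the tail with shut fingers. Sliding took about 6–10 N over roughly 30 mm. It then came up solid and moved less than half a millimetre more as I raised the push to about 25 N, against the 60 N limit.
- **Clip off:** I gripped the post again, swung the clip back to about 0.2 rad, released it and backed off.

**Last checks:**
- **Blank:** the wrist view put the tail at stage x ≈ -75 mm, so the blank's origin is near +10 mm. It lay flat along the channel and had not been dragged back by the clip.
- **Arm:** it was still, clear of everything, with contact force near zero.
- **Not seen directly:** the marking pin is hidden. I take it as pressed in because the blank came up solid.

**Disagreement:** the real fingertips sat about 28 mm behind the reported TCP. My first grip on the post therefore closed just above it, probably just touching its top, with no sideways force and the clip not moved. I measured the offset in the side and scene pictures and corrected for it from then on.

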